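Scoop brass slugs onto the counting scale

ROBOT

A 6-joint arm with a two-finger parallel gripper is mounted at the origin on the work surface. World frame = base frame: x ahead of the robot, y to its left, z up, the work surface at z = 0. Lengths are in m, angles in rad, forces in N, time in s.
With the tool pointing down it reaches from about 0.3 to 0.95 m from the base axis. Payload 3.1 kg.
Tool frame: the origin (TCP) lies on the front face of the gripper's body, between the roots of the fingers; the fingertips stand 73 mm ahead of it and the grasp point (between the pads) lies 54 mm ahead of it; z points along the fingers, y is the direction in which the jaws open and shut (so a half turn about z gives the same grasp; the last joint's range is limited). The gripper opens to 85 mm and grips with 20 to 120 N. Pads are 22 mm wide; open, the fingers measure 114 mm over their backs; the gripper's body (76 mm by 85 mm) begins 54 mm behind the grasp point. The pads swing forward as they close: fully open they stand 13 mm farther back than shut.
Start: joints at [-1.344, 0.308, 1.634, -0, 1.2, -0.07], TCP at [0.183, -0.598, 0.304] pointing down, gripper open.
Joint ranges: [-3.06, 3.06], [-0.79, 1.96], [0.05, 2.63], [-1.19, 4.34], [0.05, 2.64], [-2.94, 2.94]. Speed limits (rad/s): [2.79, 2.79, 3.14, 3.14, 3.14, 3.14].

INTERFACE

Orientations are given as a unit quaternion [x, y, z, w].
In Python, from plant import * gives the robot as it stands.
- The arm moves only by the tool servo_tool, never from a script. Its argument "steps" is a list of rows, each a list of 7 numbers: the shift along the tool's x, y, z in mm, then the turn, a rotation vector about the tool's x, y, z in degrees, then the opening in per cent of the stroke, from 0 (shut) to 100 (fully open). In form: [[dx, dy, dz, rx, ry, rz, gripper], ...]. A call has exactly 10 rows; each row shifts and turns the commanded pose from where the row before left it, along the tool's axes as they then stand; what a row does not reach is not made up. A row lasts 1/8 s, in which the tool goes at most 62.5 mm and 10.7 degrees, less where a joint would pass 70% of its speed; a pose out of reach is approached as far as the arm can. A call with a gripper value outside its range is refused whole. The fingers move at their own pace and stop on an object; "force" is the grip in N (left out, the last holds). Time passes only in rows, so rows that do not move let the fingers close, or fill a call up. It gives the time, the measured TCP pose, the force and the opening at its end, in the units of the state.
- state(): the state, without advancing time (a new reading comes with each control period).
- capture(name): name is "scene" or "top" or "wrist"; returns a dict with "color" (480x640x3 uint8, red, green, blue), "depth" (480x640 float32, m along the optical axis (not along the pixel's ray), 0 where there is no reading), "fx", "fy", "cx", "cy" (pixels), "R" (3x3) and "t" (3): a world point X has camera coordinates R X + t. Camera axes: x right, y down, z forward; pixel columns grow to the right and rows downward; lengths in m; the calibration is good to about 2 mm. A picture is of the moment at which its call begins.
- close_job(): hands the job in, once; it reports no verdict.
The state is a dict: "t": time; "joint_pos": joint angles; "joint_vel": joint speeds; "joint_efforts": joint torques, N m; "position": TCP position; "tool_rot": TCP orientation; "wrist_force": force on the tool from outside, world axes, zero at the start; "wrist_torque": the same for the moment, N m; "width": finger opening in m.
Only numpy, scipy, OpenCV 4.12 (cv2) and the standard library are available. Lean on these libraries where they do the work, as an engineer would, in place of code of your own. Each camera call takes 0.05 s, during which the arm holds its last target. There are 200 camera calls.

TASK

With the orange-handled scoop, fetch brass slugs out of the blue trough and tip at least four of them into the bowl of the counting scale, then set the empty scoop back right way up in the middle of its black mat. Every slug must end either in the bowl or in the trough, never handle a slug with the gripper itself, and leave the other parts on the bench where they stand.

Things in the scene. Friction and masses are not known exactly. Their poses are not given: they have to be found in the camera images.
- scoop: Hand scoop. Aluminium pan: 72 mm wide outside (67 in), 78 long, floor 2 thick, side and back walls 28 high, front open (no sides on the last 23 mm). Origin: under the pan's middle, x to the open front, z up; pan from x = -38 to +40. Orange flat-sided handle 16 mm thick (y), 22 wide, 110 long, from (-40, 0, 17) mm leaning back 30 degrees from upright to (-95, 0, 112). About 0.18 kg.
- scoop_grip (a point): Point on the scoop's handle axis, (-77.5, 0, 82) mm in the scoop's frame: a good place to pinch the handle across its 16 mm thickness.
- scoop_lip (a point): Middle of the scoop's front lower edge, (40, 0, 0) mm in the scoop's frame.
- mat: Black rubber mat, 160 (x) by 120 (y) by 3 mm, fixed to the bench: the scoop's place. Origin: centre of its underside.
- bin: Blue steel stock trough, fixed, long axis x. Inner floor 128 (x) by 88 (y) mm, 4 mm above the bench; upright side walls 4 mm thick, 56 high; both ends slope outward at 40 degrees from the floor's ends (x = +-64) to x = +-114 at height 46, then an upright rim to 56. Origin: centre of its underside.
- scale: Grey counting scale, fixed, 150 by 150 by 34 mm, carrying the steel bowl over its middle on a spring. Origin: centre of its underside.
- pan (a joint): How far the scale's bowl has sunk under load, m: 0 empty, 2.45 mm for each slug lying in it, stop at 25 mm.
- bowl (a point): Centre of the steel bowl's inner floor, 66 mm above the bench when empty. The bowl is round, 54 mm inner radius at the floor, 64 mm at the rim, rim 40 mm above this point, wall 4 mm. It sinks with the load.
- slug0: One of eight alike brass slugs, an octagonal stub 18 mm across and 18 mm long with bevelled ends, 30 g, standing or lying in the trough. Origin: its centre.
- slug1: One of eight alike brass slugs, an octagonal stub 18 mm across and 18 mm long with bevelled ends, 30 g, standing or lying in the trough. Origin: its centre.
- slug2: One of eight alike brass slugs, an octagonal stub 18 mm across and 18 mm long with bevelled ends, 30 g, standing or lying in the trough. Origin: its centre.
- slug3: One of eight alike brass slugs, an octagonal stub 18 mm across and 18 mm long with bevelled ends, 30 g, standing or lying in the trough. Origin: its centre.
- slug4: One of eight alike brass slugs, an octagonal stub 18 mm across and 18 mm long with bevelled ends, 30 g, standing or lying in the trough. Origin: its centre.
- slug5: One of eight alike brass slugs, an octagonal stub 18 mm across and 18 mm long with bevelled ends, 30 g, standing or lying in the trough. Origin: its centre.
- slug6: One of eight alike brass slugs, an octagonal stub 18 mm across and 18 mm long with bevelled ends, 30 g, standing or lying in the trough. Origin: its centre.
- slug7: One of eight alike brass slugs, an octagonal stub 18 mm across and 18 mm long with bevelled ends, 30 g, standing or lying in the trough. Origin: its centre.
- mandrel: Bystander, loose: black steel mandrel standing on end, 52 mm diameter, 170 mm tall. Origin: centre of its underside.
- mill: Bystander, loose: gold-coloured milling head, 54 mm diameter, 122 mm tall. Origin: centre of its underside.
- tin: Bystander, loose: white grease jar with red cap, 56 mm diameter, 75 mm tall. Origin: centre of its underside.
- protector: Bystander, loose: yellow plastic thread protector, 60 mm diameter, 55 mm tall. Origin: centre of its underside.
- sub: Bystander, loose: bright steel sub standing on end, 62 mm diameter, 120 mm tall. Origin: centre of its underside.
- stub: Bystander, fixed: black steel stub, 56 mm diameter, 100 mm tall. Origin: centre of its underside.
Things that resemble listed ones, but are neither listed nor needed, are in the scene too. What is shaped like the scoop but pink or purple is not meant. Leave any green look-alike of the scale alone.

How it is judged:
By the outcome, as a careful person would: the job done as asked, in the order asked, and still so for the second after the job is handed in, with the robot touching nothing.
It also fails if it takes over 72 s, if anything falls off the work surface, if the arm or the gripper's body presses on something with over 40 N, if the wrist force passes 120 N, or if a joint passes its speed limit or range.

## Working session

There is one attempt and no reset: what is moved stays moved. The work goes in short steps, Python scripts to look and compute and a tool call to move; the robot and the scene stay as the last step left them, time stands still between calls to the robot, and variables do not carry over. Pictures are saved under pics/ and viewed, about 8 in all and at most 12, crops included, and the job is handed in when it is done.

Besides the shell and the picture viewer there is one more tool, called as name([rows], argument=value, ...), one row to a line, values as JSON. servo_tool: Moves the arm, as the interface text tells. Its arguments: {"type":"object","properties":{"steps":{"type":"array","items":{"type":"array","items":{"type":"number"}}},"force":{"type":"number"}},"required":["steps"]}

```bash
ls; mkdir -p pics; python3 - <<'E'
from plant import *
import cv2,numpy as np
for n in("scene","top"):
    c=capture(n); cv2.imwrite(f"pics/{n}0.png",c["color"][:,:,::-1]); np.savez(f"{n}0.npz",**c); print(n,c["fx"],c["R"],c["t"])
s=state();print(s["t"],s["position"],s["tool_rot"],s["width"])
E
```

```text
pics
scene 447.41468150527163 [[-0.81239369  0.58290614 -0.01539255]
 [ 0.37212551  0.49794516 -0.78330915]
 [-0.44893106 -0.64208337 -0.62144175]] [ 0.40481637 -0.1473165   1.42703496]
top 471.53997154655065 [[ 0.02012655 -0.99966293 -0.01639937]
 [-0.99235659 -0.01797663 -0.122087  ]
 [ 0.12175104  0.01873122 -0.99238391]] [0.01493514 0.52635746 1.08999935]
0.1 [ 0.18263562 -0.5970939   0.30275706] [ 9.89005979e-01  1.47871778e-01 -8.58605325e-05 -1.05078652e-03] 0.08533411409162187
```

View pics/scene0.png

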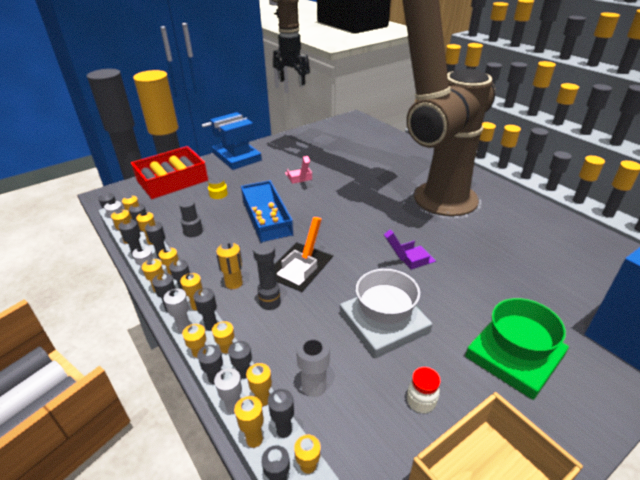

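View pics/top0.png

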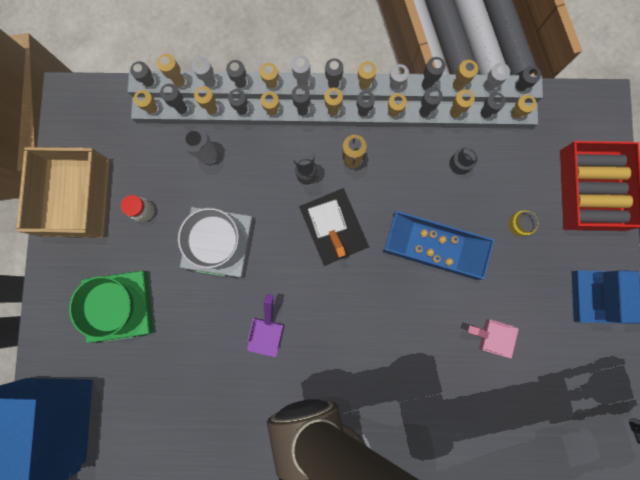

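Scoop candidates in the top view are orange (335,228), purple (268,330) and pink (495,338). By the description it is the orange one, on the black mat. For the scale I choose grey (215,240), not green (110,305). The trough is blue (438,245), and the blue vise is at (605,297). I'll measure now.

```bash
cat > h.py <<'E'
import numpy as np, cv2
def load(n): return dict(np.load(n))
def pts(c):
    d=c["depth"]; v,u=np.mgrid[:480,:640]
    P=np.stack([(u-c["cx"])/c["fx"]*d,(v-c["cy"])/c["fy"]*d,d],-1)-c["t"]
    X=P@c["R"]; X[d==0]=np.nan; return X
def ray(c,u,v,z):
    o=-c["R"].T@c["t"]; d=c["R"].T@np.array([(u-c["cx"])/c["fx"],(v-c["cy"])/c["fy"],1]); return o+d*(z-o[2])/d[2]
def proj(c,X):
    q=c["R"]@np.asarray(X)+c["t"]; return c["fx"]*q[0]/q[2]+c["cx"],c["fy"]*q[1]/q[2]+c["cy"]
def hsv(c): return cv2.cvtColor(c["color"],cv2.COLOR_RGB2HSV)
def box(u0,v0,u1,v1):
    m=np.zeros((480,640),bool); m[v0:v1,u0:u1]=1; return m
def rect(p):
    (a,b),s,ang=cv2.minAreaRect(p[:,:2].astype(np.float32)*1000); return np.round([a,b,*s,ang],1)
E
cat > m1.py <<'E'
from h import *
c=load("top0.npz"); X=pts(c); H=hsv(c); h,s,v=[H[...,i].astype(int) for i in range(3)]
print("bench z",np.nanmedian(X[270:300,340:380,2]))
# bin
m=box(375,200,505,290)&(abs(h-108)<12)&(s>120)
p=X[m]; p=p[np.isfinite(p).all(1)]; print("bin z range",np.percentile(p[:,2],[2,50,98]))
r=p[(p[:,2]>.045)&(p[:,2]<.065)]; print("bin rim rect",len(r),rect(r))
def planerect(mm,z):
    vv,uu=np.nonzero(mm); P=np.array([ray(c,a,b,z) for a,b in zip(uu,vv)]); return rect(P)
k,l,st,_=cv2.connectedComponentsWithStats(m.astype(np.uint8)); i=1+np.argmax(st[1:,4]); print("bin by rays z56",planerect(l==i,.056))
# mat
m=box(290,180,380,275)&(v<45)
m=cv2.morphologyEx(m.astype(np.uint8),cv2.MORPH_OPEN,np.ones((3,3)))
hull=planerect(m>0,.003); print("mat",hull)
# scoop
m=box(320,215,360,265)&(h<14)&(s>150)&(v>120)
p=X[m];p=p[np.isfinite(p).all(1)&(p[:,2]>.01)]; print("handle",len(p),p.min(0),p.max(0)); q=p[:,:2]-p[:,:2].mean(0)
for lo in(.02,.05,.08,.1): 
    w=p[(p[:,2]>lo)&(p[:,2]<lo+.025)]; print(lo,len(w),w.mean(0) if len(w) else 0)
m=box(300,190,360,245)&(s<40)&(v>120)
p=X[m];p=p[np.isfinite(p).all(1)]; print("pan",len(p),rect(p),np.percentile(p[:,2],[2,20,50,98]))
# bowl
m=box(165,195,262,285)
p=X[m];p=p[np.isfinite(p).all(1)]; r=p[(p[:,2]>.098)&(p[:,2]<.112)]
A=np.c_[2*r[:,:2],np.ones(len(r))]; x=np.linalg.lstsq(A,(r[:,:2]**2).sum(1),rcond=None)[0]; print("bowl rim",len(r),x[:2],np.sqrt(x[2]+x[:2]@x[:2]))
r=p[(p[:,2]>.05)&(p[:,2]<.075)]; print("floor z",np.median(r[:,2]),len(r))
# slugs
m=box(405,220,470,272)&(h>8)&(h<28)&(s>90)
k,l,st,ce=cv2.connectedComponentsWithStats(m.astype(np.uint8))
for i in range(1,k):
    if st[i,4]>5: print("slug",st[i,4],ce[i].round(),ray(c,*ce[i],.018).round(3))
for n,u,w in(("mandrel",306,158),("mill",354,143),("prot",525,223)):
    print(n,X[w,u])
im=cv2.resize(c["color"][180:280,290:500,::-1],None,fx=3.8,fy=3.8,interpolation=cv2.INTER_CUBIC); cv2.imwrite("pics/crop1.png",im)
E
python3 m1.py
```

```text
bench z 0.00033204503819841275
bin z range [0.00063317 0.02097726 0.05788076]
bin rim rect 733 [ 512.1 -251.9  235.6   97.3   74.2]
bin by rays z56 [ 510.  -250.2  237.   100.6   74.3]Traceback (most recent call last):
  File "m1.py", line 14, in <module>
    hull=planerect(m>0,.003); print("mat",hull)
  File "m1.py", line 9, in planerect
    vv,uu=np.nonzero(mm); P=np.array([ray(c,a,b,z) for a,b in zip(uu,vv)]); return rect(P)
                                                                                   ~~~~^^^
  File "h.py", line 15, in rect
    (a,b),s,ang=cv2.minAreaRect(p[:,:2].astype(np.float32)*1000); return np.round([a,b,*s,ang],1)
                                ~^^^^^^
IndexError: too many indices for array: array is 1-dimensional, but 2 were indexed
```

```bash
sed -i 's/(v<45)/(v<T)/; s/^# mat/T=(v[200,308]+v[290,345])\/2; print("T",v[200,308],v[290,345])/' m1.py; sed -i 's/^hull=.*/k,l,st,_=cv2.connectedComponentsWithStats(m); i=1+np.argmax(st[1:,4]); print("mat",planerect(l==i,.003))/' m1.py
python3 m1.py
```

```text
bench z 0.00033204503819841275
bin z range [0.00063317 0.02097726 0.05788076]
bin rim rect 733 [ 512.1 -251.9  235.6   97.3   74.2]
bin by rays z56 [ 510.  -250.2  237.   100.6   74.3]
T 99 100
mat [ 5.630e+02 -1.230e+01  2.199e+02  2.111e+02  3.000e-01]
handle 128 [ 0.4756907  -0.02979246  0.03352978] [0.54149218 0.00174707 0.12098167]
0.02 16 [ 0.53608808 -0.00212148  0.03993622]
0.05 36 [ 0.52369068 -0.00738177  0.06310913]
0.08 40 [ 0.50723938 -0.01293866  0.09194505]
0.1 33 [ 0.49473465 -0.01885217  0.11119214]
pan 932 [575.8   9.   80.5  76.1  19.7] [0.00073597 0.00341694 0.00561292 0.03327178]
bowl rim 491 [0.51146734 0.27283525] 0.06465535928740751
floor z 0.06687296999190771 1875
slug 32 [424. 233.] [ 0.543 -0.223  0.018]
slug 15 [431. 234.] [ 0.541 -0.242  0.018]
slug 34 [442. 239.] [ 0.528 -0.268  0.018]
slug 17 [453. 240.] [ 0.528 -0.293  0.018]
slug 14 [417. 249.] [ 0.504 -0.208  0.018]
slug 36 [430. 252.] [ 0.497 -0.237  0.018]
slug 16 [435. 259.] [ 0.481 -0.249  0.018]
slug 31 [448. 261.] [ 0.475 -0.282  0.018]
mandrel [0.72849535 0.0648705  0.002379  ]
mill [ 7.69880120e-01 -5.45601135e-02 -4.36935142e-04]
prot [ 0.57450358 -0.47462998 -0.00210515]
```

View pics/crop1.png

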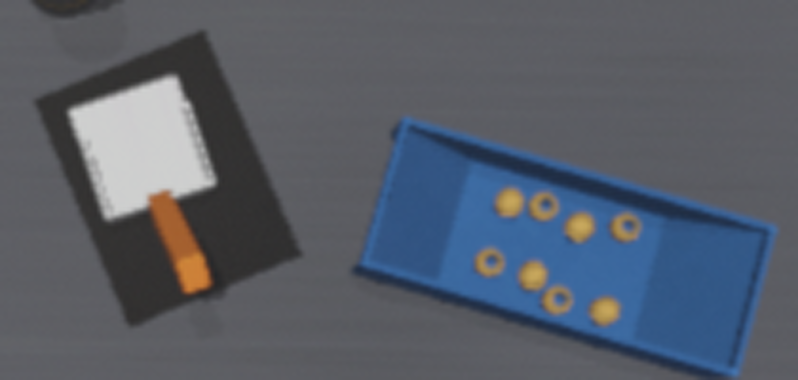

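The crop confirms my choice: the orange-handled scoop lies on the black mat, open front up-image and about 21° yaw. It also shows eight slugs standing in two rows in the blue trough. Next, a planner helper and the approach.

```bash
cat >> h.py <<'E'
from scipy.spatial.transform import Rotation as Ro
GRIP=np.array([-77.5,0,82.]);LIP=np.array([40,0,0.])
def toolR(yaw,th):  # scoop yaw deg, nose-down th deg -> tool rotation (tool x = scoop x, tool z = -scoop z)
    return Ro.from_euler('ZY',[yaw,th],degrees=True)*Ro.from_euler('x',180,degrees=True)
def tcp_from_lip(lip,yaw,th,off=(0,0,0)):
    """lip world mm -> TCP mm; TCP in scoop frame = GRIP+(0,0,54)+off"""
    S=Ro.from_euler('ZY',[yaw,th],degrees=True); return np.array(lip)+S.apply(GRIP+[0,0,54]+np.array(off)-LIP)
def plan(p,R,targets):
    p=np.array(p,float)
    for i,(q,Q,g) in enumerate(targets):
        d=np.round(R.inv().apply(np.array(q)-p)*2)/2; w=np.round((R.inv()*Q).as_rotvec(degrees=True)*2)/2
        p=p+R.apply(d); R=R*Ro.from_rotvec(w,degrees=True)
        print([*map(float,d),*map(float,w),g],"" if np.linalg.norm(d)<=62.5 and np.linalg.norm(w)<=10.7 else "  TOO BIG %.0f %.1f"%(np.linalg.norm(d),np.linalg.norm(w)))
def cur(s): return np.array(s["position"])*1000,Ro.from_quat(s["tool_rot"])
def lerp(a,b,n): return [np.array(a,float)+(np.array(b,float)-a)*k/n for k in range(1,n+1)]
E
python3 - <<'E'
from h import *; from plant import *
c=load("top0.npz")
f=lambda L,z:np.array([ray(c,290+a/3.8,180+b/3.8,z)*1000 for a,b in L]).round(1)
M=f([(205,30),(37,100),(130,325),(300,255)],.003);print(M[:,:2],M.mean(0),np.degrees(np.arctan2(*(M[1]-M[2])[[1,0]])),np.degrees(np.arctan2(*(M[0]-M[3])[[1,0]])))
print(f([(68,108),(178,75)],.005),f([(216,186),(107,220)],.031))
p,R=cur(state()); print(p,R.as_matrix())
plan(p,R,[(q,toolR(21,0),100) for q in lerp(p,[502,-19,260],12)])
E
```

```text
[[653.7 -30.9]
 [605.6  77.4]
 [460.8  14.3]
 [507.7 -93.7]] [556.95   -8.225   3.   ] 23.546295273734827 23.274328446418863
[[600.3  57.    5. ]
 [623.2 -13.7   5. ]] [[547.4 -38.3  31. ]
 [524.6  29.7  31. ]]
[ 182.635621   -597.09390403  302.75706379] [[ 9.56267860e-01  2.92491964e-01 -4.80596502e-04]
 [ 2.92492325e-01 -9.56265666e-01  2.05307560e-03]
 [ 1.40930182e-04 -2.10386100e-03 -9.99997777e-01]]
[39.5, -38.5, 3.5, -0.0, -0.0, -4.0, 100] 
[42.0, -35.0, 4.0, -0.0, -0.0, 0.0, 100] 
[42.5, -35.5, 3.5, -0.0, -0.0, 0.0, 100] 
[42.0, -35.5, 3.5, -0.0, -0.0, 0.0, 100] 
[42.0, -35.5, 3.5, -0.0, -0.0, 0.0, 100] 
[42.0, -35.5, 4.0, -0.0, -0.0, 0.0, 100] 
[42.0, -35.5, 3.5, -0.0, -0.0, 0.0, 100] 
[42.5, -35.0, 3.5, -0.0, -0.0, 0.0, 100] 
[42.0, -35.5, 4.0, -0.0, -0.0, 0.0, 100] 
[42.0, -35.5, 3.5, -0.0, -0.0, 0.0, 100] 
[42.0, -35.5, 3.5, -0.0, -0.0, 0.0, 100] 
[42.5, -35.5, 4.0, -0.0, -0.0, 0.0, 100]
```

servo_tool([
  [40, -38, 4, 0, 0, -3, 100],
  [42, -36, 4, 0, 0, 0, 100],
  [42, -36, 4, 0, 0, 0, 100],
  [42, -36, 4, 0, 0, 0, 100],
  [42, -36, 4, 0, 0, 0, 100],
  [42, -36, 4, 0, 0, 0, 100],
  [42, -36, 4, 0, 0, 0, 100],
  [42, -36, 4, 0, 0, 0, 100],
  [42, -36, 4, 0, 0, 0, 100],
  [42, -36, 4, 0, 0, 0, 100],
], force=110)

```text
t: 1.35
position: [0.4547, -0.1141, 0.2636]
tool_rot: [0.985, 0.174, 0.0, 0.0]
wrist_force: [1.0, 0.1, -0.3]
width: 0.0855
```

servo_tool([
  [42, -36, 4, 0, 0, 0, 100],
  [42, -36, 4, 0, 0, 0, 100],
  [0, 0, 0, 0, 0, 0, 100],
  [0, 0, 0, 0, 0, 0, 100],
  [0, 0, 0, 0, 0, 0, 100],
  [0, 0, 0, 0, 0, 0, 100],
  [0, 0, 0, 0, 0, 0, 100],
  [0, 0, 0, 0, 0, 0, 100],
  [0, 0, 0, 0, 0, 0, 100],
  [0, 0, 0, 0, 0, 0, 100],
])

```text
t: 2.6
position: [0.5086, -0.0195, 0.2559]
tool_rot: [0.985, 0.174, 0.0, 0.0]
wrist_force: [-0.1, 0.9, -0.5]
width: 0.0852
```

```bash
python3 - <<'E'
from h import *; from plant import *
s=state(); p,R=cur(s); print(s["t"],p,R.as_matrix().round(3),np.degrees(s["joint_pos"]).round(1))
c=capture("wrist"); np.savez("w1.npz",**c); cv2.imwrite("pics/w1.png",c["color"][:,:,::-1])
X=pts(c);H=hsv(c); h,sa,v=[H[...,i].astype(int) for i in range(3)]
m=(h<14)&(sa>150)&(v>100); q=X[m]; q=q[np.isfinite(q).all(1)]*1000
for z in (30,50,70,85,100): 
    w=q[abs(q[:,2]-z)<6]; print(z,len(w),w.mean(0).round(1),rect(w/1000) if len(w)>5 else "")
d=Ro.from_euler('Z',20,degrees=True).apply(GRIP)+[574,8.7,3]; print(proj(c,d/1000))
E
```

```text
2.6 [508.55245807 -19.4853251  255.89673593] [[ 0.94   0.342  0.   ]
 [ 0.342 -0.94  -0.   ]
 [ 0.     0.    -1.   ]] [ -7.1   8.  111.5  -0.   60.5  62.9]
30 7 [542.6  -7.7  30.2] [538.8  -3.9   4.   16.1  36. ]
50 0 [nan nan nan] 
70 0 [nan nan nan] 
85 0 [nan nan nan] 
100 5 [499.9 -12.2 101.6] 
(np.float64(315.198773130111), np.float64(248.72799935810653))<stdin>:7: RuntimeWarning: Mean of empty slice.
  ret = um.true_divide(
```

View pics/w1.png

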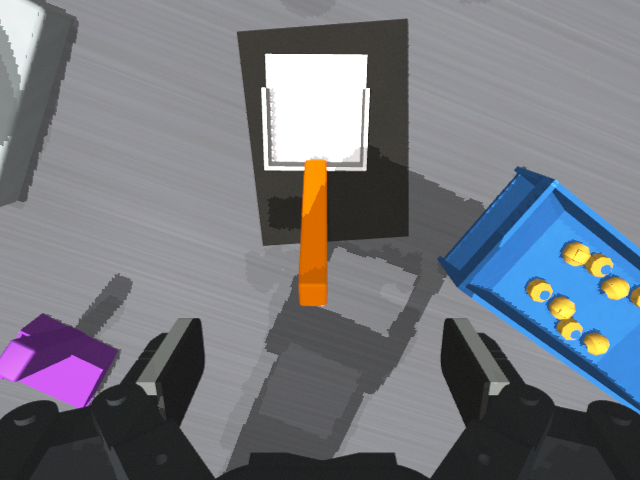

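The wrist view shows the scoop square to the tool: pan (265–369, 54–171), handle down to its end at (313,295). I'll compute its pose by rays.

```bash
python3 - <<'E'
from h import *
c=load("w1.npz")
S=Ro.from_euler('Z',20,degrees=True)
for L,z,b in (([(265,54),(367,54)],.005,[40,0]),([(263,171),(369,171)],.031,[-38,0])):
    a=np.array([ray(c,u,v,z)*1000 for u,v in L]).round(1); print(a, "w",np.linalg.norm(a[0]-a[1]), "origin est",(a.mean(0)-S.apply([*b,0])).round(1))
m=[ray(c,313,295,.120)*1000]; print("handle end",m, S.inv().apply(m[0]))
print("mat TL TR BR BL",[ray(c,u,v,.003).round(4)[:2]*1000 for u,v in((237,32),(408,19),(408,236),(263,245))])
E
```

```text
[[598.9  56.4   5. ]
 [623.6 -11.4   5. ]] w 72.15906041516894 origin est [573.7   8.8   5. ]
[[524.7  30.9  31. ]
 [550.4 -39.7  31. ]] w 75.13221679146699 origin est [573.3   8.6  31. ]
handle end [array([487.74679601, -21.97364888, 120.        ])] [ 450.81663448 -187.46770479  120.        ]
mat TL TR BR BL [array([605.8,  79.4]), array([654.3, -29.9]), array([508.6, -94.1]), array([460.6,  14.8])]
```

servo_tool([
  [-7, -4, 30, 0, 0, 0, 100],
  [0, 0, 40, 0, 0, 0, 100],
  [0, 0, 30, 0, 0, 0, 60],
  [0, 0, 17, 0, 0, 0, 40],
  [0, 0, 0, 0, 0, 0, 20],
  [0, 0, 0, 0, 0, 0, 0],
  [0, 0, 0, 0, 0, 0, 0],
  [0, 0, 0, 0, 0, 0, 0],
  [0, 0, 0, 0, 0, 0, 0],
  [0, 0, 0, 0, 0, 0, 0],
], force=110)

```text
t: 3.9
position: [0.5013, -0.0183, 0.1399]
tool_rot: [0.985, 0.174, 0.001, 0.0]
wrist_force: [-1.7, -0.4, 6.7]
width: 0.0148
```

```bash
python3 - <<'E'
from h import *; from plant import *
s=state(); p,R=cur(s); print(s["t"],p,R.as_euler('ZYX',degrees=True),s["width"],s["wrist_force"])
# TCP in scoop frame minus nominal
S=Ro.from_euler('Z',20,degrees=True); print("off",S.inv().apply(p-[573.5,8.7,3])-GRIP-[0,0,54])
E
```

```text
3.9 [501.30876392 -18.323323   139.85708522] [ 2.00039798e+01 -8.09443302e-02  1.79951622e+02] 0.014773172715536208 [-1.68477794 -0.44739706  6.68136847]
off [ 0.41990737 -0.7027603   0.85708522]
```

```bash
cat >> h.py <<'E'
BC=np.array([511,-251.]);BY=74.2;OFF=(0.4,0,0.9)
def bl(s,z,lat=0):
    e=np.array([np.cos(np.radians(BY)),np.sin(np.radians(BY))]); n=np.array([-e[1],e[0]]); return np.array([*(BC+e*s+n*lat),z])
def scoop_now(p,R):  # lip, yaw, nose-down
    S=R*Ro.from_euler('x',180,degrees=True); y,t,_=S.as_euler('ZYX',degrees=True); return p-S.apply(GRIP+[0,0,54]+np.array(OFF)-LIP),y,t
def path(p,R,keys,g=0):
    """keys: (lip xyz, yaw, th, rows)"""
    l,y,t=scoop_now(p,R); T=[]
    for L,Y,TH,n in keys:
        for a in lerp([*l,y,t],[*L,Y,TH],n): T.append((tcp_from_lip(a[:3],a[3],a[4],OFF),toolR(a[3],a[4]),g))
        l,y,t=L,Y,TH
    plan(p,R,T); return T
E
python3 - <<'E'
from h import *; from plant import *
p,R=cur(state()); l,y,t=scoop_now(p,R); print(l,y,t)
path(p,R,[(l+[0,0,110],y,t,3),(bl(-58,110),BY,48,9),(bl(-58,110),BY,48,1),(bl(-58,30),BY,48,2),(bl(-58,7),BY,48,2)])
E
```

```text
[611.5651563   21.69238226   3.12270303] 20.003979832485467 -0.08094433016871243
[0.0, 0.0, -36.5, 0.0, -0.0, 0.0, 0] 
[0.0, 0.0, -37.0, 0.0, -0.0, 0.0, 0] 
[0.0, 0.0, -36.5, 0.0, -0.0, 0.0, 0] 
[-10.5, 41.0, -10.0, -0.0, -5.5, -6.0, 0] 
[-14.0, 36.5, -7.5, -1.0, -5.0, -6.0, 0] 
[-16.0, 32.0, -4.5, -1.5, -5.5, -6.0, 0] 
[-18.0, 27.0, -1.0, -2.0, -5.5, -5.5, 0] 
[-18.5, 21.5, 2.5, -2.5, -5.0, -5.5, 0] 
[-19.0, 16.5, 6.0, -2.5, -5.5, -5.5, 0] 
[-18.5, 10.5, 10.0, -3.5, -5.5, -5.0, 0] 
[-17.0, 5.0, 13.0, -4.0, -5.0, -4.5, 0] 
[-15.0, -1.0, 16.5, -4.5, -5.5, -4.0, 0] 
[-0.0, 0.0, -0.0, 0.0, -0.0, -0.0, 0] 
[29.5, -0.0, 26.5, 0.0, -0.0, -0.0, 0] 
[30.0, -0.0, 27.0, 0.0, -0.0, -0.0, 0] 
[8.5, -0.5, 7.5, 0.0, -0.0, -0.0, 0] 
[8.5, 0.0, 8.0, 0.0, -0.0, -0.0, 0]
```

servo_tool([
  [0, 0, -36, 0, 0, 0, 0],
  [0, 0, -37, 0, 0, 0, 0],
  [0, 0, -37, 0, 0, 0, 0],
  [-10, 41, -10, 0, -5.5, -6, 0],
  [-14, 36, -8, -1, -5, -6, 0],
  [-16, 32, -4, -1.5, -5.5, -6, 0],
  [-18, 27, -1, -2, -5.5, -5.5, 0],
  [-18, 22, 2, -2.5, -5, -5.5, 0],
  [-19, 16, 6, -2.5, -5.5, -5.5, 0],
  [-18, 10, 10, -3.5, -5.5, -5, 0],
])

```text
t: 5.15
position: [0.5164, -0.2418, 0.2887]
tool_rot: [0.809, 0.492, -0.277, 0.164]
wrist_force: [-0.1, -0.5, -2.4]
width: 0.0147
```

servo_tool([
  [-17, 5, 13, -4, -5, -4.5, 0],
  [-15, -1, 16, -4.5, -5.5, -4, 0],
  [0, 0, 0, 0, 0, 0, 0],
  [0, 0, 0, 0, 0, 0, 0],
  [0, 0, 0, 0, 0, 0, 0],
  [0, 0, 0, 0, 0, 0, 0],
  [0, 0, 0, 0, 0, 0, 0],
  [0, 0, 0, 0, 0, 0, 0],
  [0, 0, 0, 0, 0, 0, 0],
  [0, 0, 0, 0, 0, 0, 0],
])

```text
t: 6.4
position: [0.5015, -0.2823, 0.2878]
tool_rot: [0.729, 0.551, -0.323, 0.246]
wrist_force: [0.7, 0.4, -2.3]
width: 0.0146
```

```bash
cat > look.py <<'E'
import sys
from h import *; from plant import *
def look(name,cams,crop=None):
    for n in cams:
        c=capture(n); np.savez(f"{name}_{n}.npz",**c); im=c["color"][:,:,::-1]
        cv2.imwrite(f"pics/{name}_{n}.png",im)
E
python3 - <<'E'
from look import *
s=state(); p,R=cur(s); print(s["t"],np.degrees(s["joint_pos"]).round(1),s["wrist_force"],s["width"]); l,y,t=scoop_now(p,R); print(l,y,t)
e=l[:2]-BC; a=np.radians(BY); print("s,lat",e@[np.cos(a),np.sin(a)],e@[-np.sin(a),np.cos(a)])
look("a",["scene","top"])
a=cv2.imread("pics/a_scene.png")[150:290,180:380]; b=cv2.imread("pics/a_top.png")[180:300,340:520]
a=cv2.resize(a,(571,400),interpolation=3); b=cv2.resize(b,(600,400),interpolation=3)
cv2.imwrite("pics/a.png",cv2.resize(np.hstack([a,b]),None,fx=.68,fy=.68))
path(p,R,[(bl(-58,30),BY,48,3),(bl(-58,7),BY,48,2)])
E
```

```text
6.4 [-15.5  17.1 106.7 -53.1  68.2  26.7] [ 0.72379176  0.44302266 -2.32621278] 0.014582292986233283
[ 495.75631758 -304.73469129  109.19074863] 74.09743075162801 47.93407847675677
s,lat -55.85504045048036 0.03685049036814192
[19.0, 0.5, 18.0, 0.0, -0.0, -0.0, 0] 
[19.5, -0.0, 18.5, 0.0, -0.0, -0.0, 0] 
[19.0, -0.0, 18.0, 0.0, -0.0, -0.0, 0] 
[8.5, -0.0, 7.5, 0.0, -0.0, -0.0, 0] 
[8.5, -0.0, 8.0, 0.0, -0.0, -0.0, 0]
```

View pics/a.png

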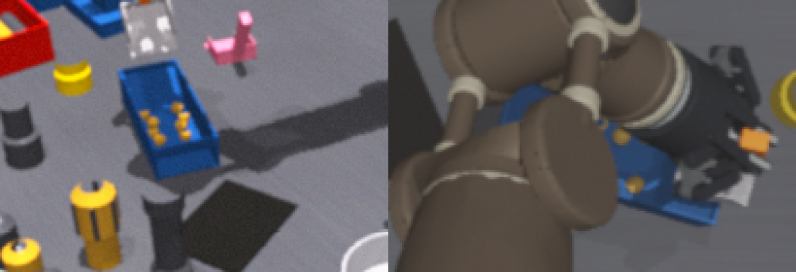

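Left crop (scene view): the scoop is nose-down over the trough's right end at about (150,30), and the slugs are undisturbed near (170,120). In the right crop (top view) the arm hides most of the trough. I'll descend.

servo_tool([
  [19, 0.5, 18, 0, 0, 0, 0],
  [19, 0, 18, 0, 0, 0, 0],
  [19, 0, 18, 0, 0, 0, 0],
  [9, 0, 8, 0, 0, 0, 0],
  [8, 0, 8, 0, 0, 0, 0],
  [0, 0, 0, 0, 0, 0, 0],
  [0, 0, 0, 0, 0, 0, 0],
  [0, 0, 0, 0, 0, 0, 0],
  [0, 0, 0, 0, 0, 0, 0],
  [0, 0, 0, 0, 0, 0, 0],
])

```text
t: 7.75
position: [0.5018, -0.2848, 0.1863]
tool_rot: [0.729, 0.551, -0.323, 0.247]
wrist_force: [0.6, -0.1, -2.2]
width: 0.0145
```

```bash
cat > st.py <<'E'
from look import *
s=state(); p,R=cur(s); l,y,t=scoop_now(p,R); e=l[:2]-BC; a=np.radians(BY)
print("t",s["t"],"j",np.degrees(s["joint_pos"]).round(),"F",np.round(s["wrist_force"],1),"w",round(s["width"],4),"s,lat,z",(e@[np.cos(a),np.sin(a)]).round(1),(e@[-np.sin(a),np.cos(a)]).round(1),l[2].round(1),"yaw,th",y.round(1),t.round(1),"lip",l.round(1))
E
python3 - <<'E'
from st import *
K=[(-40,6,40,2),(-25,6,30,2),(-5,5.5,18,3),(14,5.5,8,2),(35,5.5,3,2),(58,5.5,2,3),(70,11,-4,2),(84,24,-14,3),(98,36,-24,3),(104,42,-30,2),(102,70,-30,2),(95,110,-30,2)]
path(p,R,[(bl(s,z),BY,th,n) for s,z,th,n in K])
E
```

```text
t 7.75 j [-16.  26. 109. -57.  62.  37.] F [ 0.6 -0.1 -2.2] w 0.0145 s,lat,z -58.2 -1.0 7.7 yaw,th 74.1 47.9 lip [ 496.1 -307.3    7.7]
[-2.5, 0.0, 2.0, 0.5, 4.0, -0.0, 0] 
[-2.0, -0.5, 3.0, -0.5, 4.0, -0.0, 0] 
[-6.0, 0.0, 6.0, 0.0, 5.0, -0.0, 0] 
[-5.0, 0.0, 6.5, 0.0, 5.0, -0.0, 0] 
[-3.5, 0.0, 5.0, 0.0, 4.0, -0.0, 0] 
[-3.0, 0.0, 6.0, 0.0, 4.0, -0.0, 0] 
[-3.0, 0.0, 6.0, 0.0, 4.0, -0.0, 0] 
[-2.5, 0.0, 7.5, 0.0, 5.0, 0.0, 0] 
[-2.5, 0.0, 9.0, 0.0, 5.0, 0.0, 0] 
[4.5, 0.0, 3.5, 0.0, 2.5, 0.0, 0] 
[4.5, 0.0, 4.5, 0.0, 2.5, 0.0, 0] 
[7.0, 0.0, 0.0, 0.0, 0.5, 0.0, 0] 
[7.0, 0.0, 0.5, 0.0, 0.0, 0.0, 0] 
[7.0, 0.0, 0.5, 0.0, 0.5, 0.0, 0] 
[-1.5, 0.0, 3.0, 0.0, 3.0, 0.0, 0] 
[-1.0, -0.0, 4.0, 0.0, 3.0, 0.0, 0] 
[-2.5, -0.0, 3.0, 0.0, 3.5, 0.0, 0] 
[-2.5, -0.0, 3.0, 0.0, 3.0, 0.0, 0] 
[-2.5, -0.0, 4.0, 0.0, 3.5, 0.0, 0] 
[-2.5, -0.0, 4.0, 0.0, 3.5, 0.0, 0] 
[-2.0, -0.0, 5.0, 0.0, 3.0, 0.0, 0] 
[-2.0, -0.0, 4.5, 0.0, 3.5, 0.0, 0] 
[-3.0, -0.0, 5.0, 0.0, 3.0, 0.0, 0] 
[-3.0, -0.0, 5.0, 0.0, 3.0, 0.0, 0] 
[6.0, -0.0, -12.5, 0.0, -0.0, 0.0, 0] 
[6.5, -0.0, -12.5, 0.0, -0.0, 0.0, 0] 
[7.0, 0.0, -19.5, 0.0, -0.0, 0.0, 0] 
[7.0, 0.0, -19.0, 0.0, -0.0, 0.0, 0]
```

servo_tool([
  [-2.5, 0, 2, 0.5, 4, 0, 0],
  [-2, -0.5, 3, -0.5, 4, 0, 0],
  [-6, 0, 6, 0, 5, 0, 0],
  [-5, 0, 6.5, 0, 5, 0, 0],
  [-3.5, 0, 5, 0, 4, 0, 0],
  [-3, 0, 6, 0, 4, 0, 0],
  [-3, 0, 6, 0, 4, 0, 0],
  [-2.5, 0, 7.5, 0, 5, 0, 0],
  [-2.5, 0, 9, 0, 5, 0, 0],
  [4.5, 0, 3.5, 0, 2.5, 0, 0],
])

```text
t: 9.0
position: [0.4883, -0.3282, 0.1525]
tool_rot: [0.796, 0.603, -0.037, 0.029]
wrist_force: [-0.3, -0.5, -2.7]
width: 0.0148
```

```bash
python3 - <<'E'
from st import *
K=[(35,5.5,3,2),(58,5.5,2,3),(70,11,-4,2),(84,24.5,-13,3),(98,36.5,-22.5,3),(105,43,-28,2),(105,56,-30,1),(103,80,-30,1),(98,120,-30,2)]
path(p,R,[(bl(s,z),BY,th,n) for s,z,th,n in K])
E
```

```text
t 9.0 j [-36.  24. 105.  -7.  49. -16.] F [-0.3 -0.5 -2.7] w 0.0148 s,lat,z 23.2 0.7 5.1 yaw,th 74.2 5.4 lip [ 516.6 -228.5    5.1]
[3.0, 0.5, 2.0, 0.0, 1.0, 0.0, 0] 
[3.0, 0.5, 1.5, 0.0, 1.5, 0.0, 0] 
[7.0, -0.0, 0.5, 0.0, 0.5, 0.0, 0] 
[6.5, -0.0, 0.5, 0.0, 0.0, 0.0, 0] 
[7.0, -0.0, 0.0, 0.0, 0.5, 0.0, 0] 
[-1.0, -0.0, 3.5, 0.0, 3.0, 0.0, 0] 
[-1.0, -0.0, 3.5, 0.0, 3.0, 0.0, 0] 
[-2.0, -0.0, 2.5, 0.0, 3.0, 0.0, 0] 
[-2.0, -0.0, 2.5, 0.0, 3.0, 0.0, 0] 
[-1.5, -0.0, 2.5, 0.0, 3.0, 0.0, 0] 
[-2.0, -0.0, 4.0, 0.0, 3.0, 0.0, 0] 
[-1.5, -0.0, 4.0, 0.0, 3.5, 0.0, 0] 
[-2.0, -0.0, 4.5, 0.0, 3.0, 0.0, 0] 
[-2.0, -0.0, 4.0, 0.0, 2.5, 0.0, 0] 
[-1.5, -0.0, 4.5, 0.0, 3.0, 0.0, 0] 
[1.0, -0.0, -7.5, 0.0, 2.0, 0.0, 0] 
[10.5, -0.0, -22.0, 0.0, -0.0, 0.0, 0] 
[8.0, -0.0, -18.5, 0.0, -0.0, 0.0, 0] 
[8.0, -0.0, -18.5, 0.0, -0.0, 0.0, 0]
```

servo_tool([
  [3, 0.5, 2, 0, 1, 0, 0],
  [3, 0.5, 1.5, 0, 1.5, 0, 0],
  [7, 0, 0.5, 0, 0.5, 0, 0],
  [6.5, 0, 0.5, 0, 0, 0, 0],
  [7, 0, 0, 0, 0.5, 0, 0],
  [-1, 0, 3.5, 0, 3, 0, 0],
  [-1, 0, 3.5, 0, 3, 0, 0],
  [-2, 0, 2.5, 0, 3, 0, 0],
  [-2, 0, 2.5, 0, 3, 0, 0],
  [-1.5, 0, 2.5, 0, 3, 0, 0],
])

```text
t: 10.25
position: [0.4961, -0.3086, 0.1318]
tool_rot: [0.792, 0.6, 0.092, -0.067]
wrist_force: [-0.1, -1.4, -4.4]
width: 0.0148
```

```bash
python3 - <<'E'
from st import *
look("b",["wrist"])
K=[(98,36.5,-22.5,3),(105,43,-28,2),(105,56,-30,1),(103,80,-30,1),(98,120,-30,2)]
path(p,R,[(bl(s,z),BY,th,n) for s,z,th,n in K])
E
```

```text
t 10.25 j [-41.  28. 103.  14.  56. -34.] F [-0.1 -1.4 -4.4] w 0.0148 s,lat,z 85.6 -1.5 25.0 yaw,th 74.4 -13.1 lip [ 535.8 -169.    25. ]
[-2.5, -0.0, 4.0, 0.5, 3.0, 0.0, 0] 
[-2.0, -0.5, 4.0, -0.5, 3.5, 0.0, 0] 
[-2.5, -1.0, 4.0, 0.0, 3.0, 0.0, 0] 
[-2.0, 0.0, 4.5, 0.0, 2.5, 0.0, 0] 
[-1.5, 0.0, 4.0, 0.0, 3.0, 0.0, 0] 
[1.0, 0.0, -7.0, 0.0, 2.0, 0.0, 0] 
[10.5, 0.0, -22.0, 0.0, -0.0, 0.0, 0] 
[8.0, 0.5, -18.5, 0.0, -0.0, 0.0, 0] 
[8.0, -0.0, -18.5, 0.0, -0.0, 0.0, 0]
```

View pics/b_wrist.png

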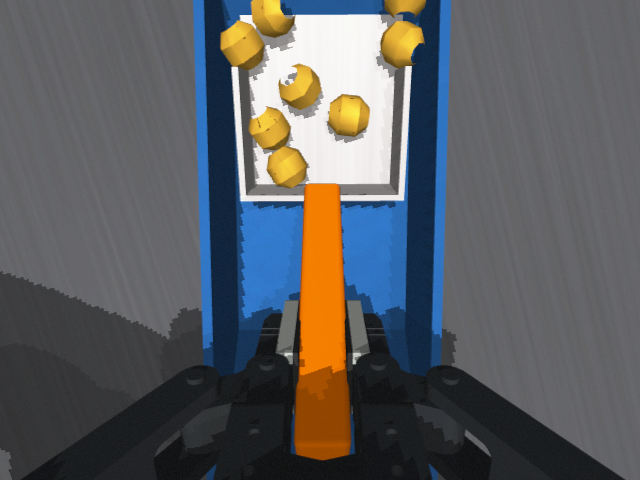

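The wrist view shows four slugs well inside the pan at (300,87), (350,115), (270,128) and (287,167). Four more are at the lip: (242,44), (272,15), (403,44) and (405,5). I'll continue up the slope.

servo_tool([
  [-2.5, 0, 4, 0, 3, 0, 0],
  [-2, -0.5, 4, 0, 3.5, 0, 0],
  [-2.5, -1, 4, 0, 3, 0, 0],
  [-2, 0, 4.5, 0, 2.5, 0, 0],
  [-1.5, 0, 4, 0, 3, 0, 0],
  [1, 0, -7, 0, 2, 0, 0],
  [7, 0, -15, 0, 0, 0, 0],
  [5, 0, -11, 0, 0, 0, 0],
  [0, 0, 0, 0, 0, 0, 0],
  [0, 0, 0, 0, 0, 0, 0],
])

```text
t: 11.55
position: [0.4921, -0.3158, 0.1447]
tool_rot: [0.77, 0.584, 0.208, -0.155]
wrist_force: [-0.4, 0.4, -3.8]
width: 0.0149
```

```bash
python3 - <<'E'
from st import *
look("c",["wrist"])
E
```

```text
t 11.55 j [-47.  31.  99.  27.  69. -46.] F [-0.4  0.4 -3.8] w 0.0149 s,lat,z 102.3 0.6 84.7 yaw,th 74.4 -30.0 lip [ 538.3 -152.4   84.7]
```

View pics/c_wrist.png

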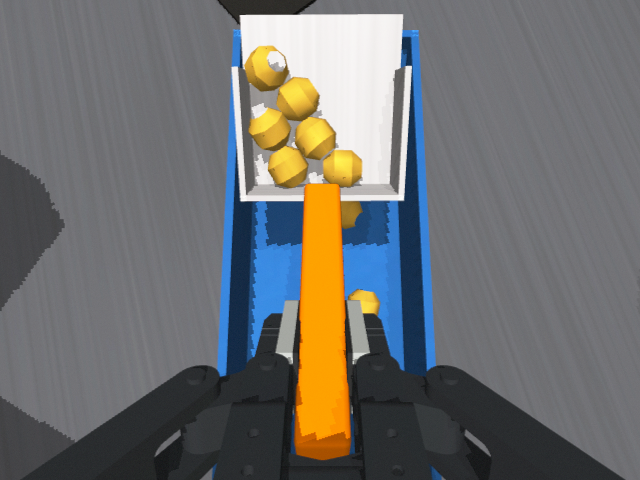

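The wrist view shows six slugs in the pan, bunched to the left from (266,68) to (343,168). Two are left in the trough at (348,213) and (365,302). Next I'll carry the load to the bowl.

```bash
python3 - <<'E'
from st import *
B=np.array([511.5,272.8]); 
Y=40; e=np.array([np.cos(np.radians(Y)),np.sin(np.radians(Y))]); L=B-25*e
a=np.array([*l,y,t]); b=np.array([l[0],l[1],172,y,-30.]); c=np.array([*L,172,Y,-30.])
K=[a+(b-a)*f for f in(.2,.6,.9)]
N=17; K+=[b+(c-b)*(.5-.5*np.cos(np.pi*i/N)) for i in range(1,N+1)]
path(p,R,[(k[:3],k[3],k[4],1) for k in K])
E
```

```text
t 11.6 j [-47.  32.  99.  27.  69. -46.] F [ 0.1 -0.2 -4.3] w 0.0148 s,lat,z 102.5 0.9 84.4 yaw,th 74.4 -30.1 lip [ 538.  -152.1   84.4]
[9.0, 0.5, -15.0, 0.0, -0.0, -0.0, 0] 
[17.5, 0.0, -30.5, 0.0, -0.0, -0.0, 0] 
[13.0, 0.5, -23.0, 0.0, -0.0, -0.0, 0] 
[7.5, -2.5, -6.0, 0.0, -0.0, 0.5, 0] 
[8.0, -6.5, 5.0, -0.5, -0.0, 0.5, 0] 
[13.5, -11.0, 8.0, -0.5, -0.0, 1.0, 0] 
[18.5, -15.0, 10.5, -1.0, -0.0, 2.0, 0] 
[21.5, -19.5, 12.5, -1.0, -0.0, 2.0, 0] 
[24.5, -23.5, 14.5, -1.5, -0.0, 2.5, 0] 
[26.5, -27.5, 15.0, -1.5, -0.0, 2.5, 0] 
[26.5, -30.0, 15.5, -1.5, -0.0, 2.5, 0] 
[26.5, -33.0, 15.5, -1.5, -0.0, 3.0, 0] 
[24.5, -33.5, 14.0, -2.0, -0.0, 2.5, 0] 
[22.5, -33.5, 13.0, -1.0, -0.0, 2.5, 0] 
[19.0, -31.5, 11.0, -1.5, -0.0, 2.5, 0] 
[16.0, -28.0, 9.5, -1.5, 0.0, 2.0, 0] 
[12.0, -24.0, 7.0, -0.5, -0.0, 1.5, 0] 
[9.0, -17.5, 5.0, -1.0, -0.0, 1.5, 0] 
[5.0, -11.5, 3.0, -0.5, 0.0, 0.5, 0] 
[1.5, -3.5, 1.0, 0.0, -0.0, 0.5, 0]
```

servo_tool([
  [9, 0.5, -15, 0, 0, 0, 0],
  [17.5, 0, -30.5, 0, 0, 0, 0],
  [13, 0.5, -23, 0, 0, 0, 0],
  [7.5, -2.5, -6, 0, 0, 0.5, 0],
  [8, -6.5, 5, -0.5, 0, 0.5, 0],
  [13.5, -11, 8, -0.5, 0, 1, 0],
  [18.5, -15, 10.5, -1, 0, 2, 0],
  [21.5, -19.5, 12.5, -1, 0, 2, 0],
  [24.5, -23.5, 14.5, -1.5, 0, 2.5, 0],
  [26.5, -27.5, 15, -1.5, 0, 2.5, 0],
])

```text
t: 12.85
position: [0.4395, -0.1513, 0.2304]
tool_rot: [0.83, 0.494, 0.221, -0.136]
wrist_force: [1.1, -0.4, -3.1]
width: 0.0147
```

servo_tool([
  [26.5, -30, 15.5, -1.5, 0, 2.5, 0],
  [26.5, -33, 15.5, -1.5, 0, 3, 0],
  [24.5, -33.5, 14, -2, 0, 2.5, 0],
  [22.5, -33.5, 13, -1, 0, 2.5, 0],
  [19, -31.5, 11, -1.5, 0, 2.5, 0],
  [16, -28, 9.5, -1.5, 0, 2, 0],
  [12, -24, 7, -0.5, 0, 1.5, 0],
  [9, -17.5, 5, -1, 0, 1.5, 0],
  [5, -11.5, 3, -0.5, 0, 0.5, 0],
  [1.5, -3.5, 1, 0, 0, 0.5, 0],
])

```text
t: 14.1
position: [0.359, 0.1481, 0.2294]
tool_rot: [0.909, 0.329, 0.24, -0.091]
wrist_force: [0.4, -0.2, -3.9]
width: 0.0144
```

```bash
python3 - <<'E'
from st import *
look("d",["wrist","scene"])
B=np.array([511.5,272.8]); e=np.array([np.cos(np.radians(y)),np.sin(np.radians(y))]); d=l[:2]-B; print("rel bowl along,lat",d@e,d@[-e[1],e[0]])
L=B-25*e
path(p,R,[([*L,150],y,-20,2),([*L,130],y,0,3),([*L,112],y,12,2),([*L,100],y,28,3),([*L,100],y,40,3),([*L,100],y,60,4)])
E
```

```text
t 14.1 j [  5. -16. 142.  31.  34.  33.] F [ 0.4 -0.2 -3.9] w 0.0144 s,lat,z 483.0 159.8 168.6 yaw,th 39.7 -29.7 lip [488.7 257.3 168.6]
rel bowl along,lat -27.448833515167316 2.6209662410826553
[8.5, 0.0, -0.5, -0.5, -5.0, 0.0, 0] 
[9.0, 1.5, -0.5, 0.0, -4.5, 0.0, 0] 
[14.5, 0.0, -6.5, 0.0, -7.0, 0.0, 0] 
[15.0, 0.0, -6.5, 0.0, -6.5, 0.0, 0] 
[16.0, 0.0, -6.0, 0.0, -6.5, -0.0, 0] 
[15.0, 0.0, -2.5, 0.0, -6.0, -0.0, 0] 
[16.0, 0.0, -2.5, 0.0, -6.0, -0.0, 0] 
[14.0, 0.0, -6.0, 0.0, -5.5, -0.0, 0] 
[14.5, 0.0, -6.5, 0.0, -5.5, -0.0, 0] 
[15.0, 0.0, -6.5, 0.0, -5.0, -0.0, 0] 
[9.5, 0.0, -8.0, 0.0, -4.0, -0.0, 0] 
[10.0, 0.0, -8.0, 0.0, -4.0, -0.0, 0] 
[10.0, 0.0, -7.5, 0.0, -4.0, -0.0, 0] 
[12.5, 0.0, -10.0, 0.0, -5.0, -0.0, 0] 
[12.5, 0.0, -9.5, 0.0, -5.0, -0.0, 0] 
[12.0, 0.0, -9.5, 0.0, -5.0, -0.0, 0] 
[12.5, 0.0, -9.5, 0.0, -5.0, -0.0, 0]
```

View pics/d_wrist.png

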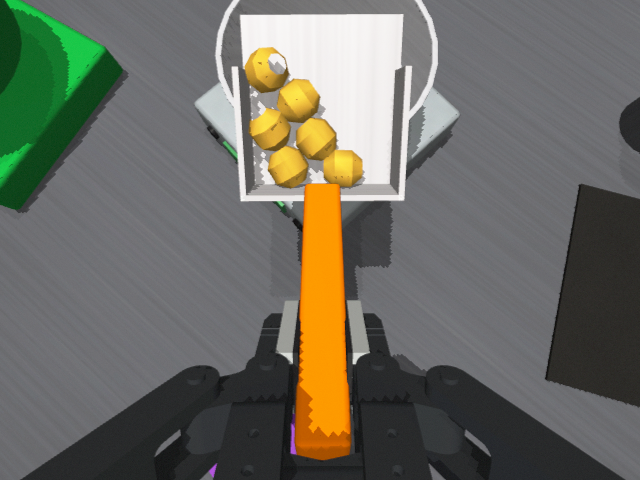

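The wrist view shows all six slugs still in the pan, with the bowl's ring centred at about (327,50) behind the lip. Now I'll tip slowly.

servo_tool([
  [8.5, 0, -0.5, 0, -5, 0, 0],
  [9, 1.5, -0.5, 0, -4.5, 0, 0],
  [14.5, 0, -6.5, 0, -7, 0, 0],
  [15, 0, -6.5, 0, -6.5, 0, 0],
  [21, 0, -6, 0, -6.5, 0, 0],
  [20, 0, -2.5, 0, -6, 0, 0],
  [16, 0, -2.5, 0, -6, 0, 0],
  [14, 0, -6, 0, -5.5, 0, 0],
  [14.5, 0, -6.5, 0, -5.5, 0, 0],
  [15, 0, -6.5, 0, -5, 0, 0],
])

```text
t: 15.45
position: [0.4743, 0.2374, 0.2788]
tool_rot: [0.913, 0.33, -0.225, 0.079]
wrist_force: [-0.8, -0.4, -3.5]
width: 0.0145
```

servo_tool([
  [5, 0, -4, 0, -2, 0, 0],
  [5, 0, -4, 0, -2, 0, 0],
  [10, 0, -8, 0, -4, 0, 0],
  [10, 0, -7.5, 0, -4, 0, 0],
  [12.5, 0, -10, 0, -5, 0, 0],
  [12.5, 0, -9.5, 0, -5, 0, 0],
  [12, 0, -9.5, 0, -5, 0, 0],
  [12, 0, -9.5, 0, -5, 0, 0],
  [0, 0, 0, 0, 0, 0, 0],
  [0, 0, 0, 0, 0, 0, 0],
])

```text
t: 16.7
position: [0.5496, 0.3001, 0.2738]
tool_rot: [0.817, 0.296, -0.466, 0.167]
wrist_force: [-0.4, -0.1, -2.1]
width: 0.014
```

```bash
python3 - <<'E'
from st import *
look("e",["scene","wrist"])
a=cv2.resize(cv2.imread("pics/e_scene.png")[180:360,300:480],(480,480),interpolation=3); b=cv2.imread("pics/e_wrist.png")
cv2.imwrite("pics/e.png",cv2.resize(np.hstack([a,b]),None,fx=.71,fy=.71))
E
```

```text
t 16.7 j [ 28.  48.  64. -12. 126.  77.] F [-0.4 -0.1 -2.1] w 0.014 s,lat,z 493.1 146.2 103.3 yaw,th 40.0 59.4 lip [504.6 263.3 103.3]
```

View pics/e.png

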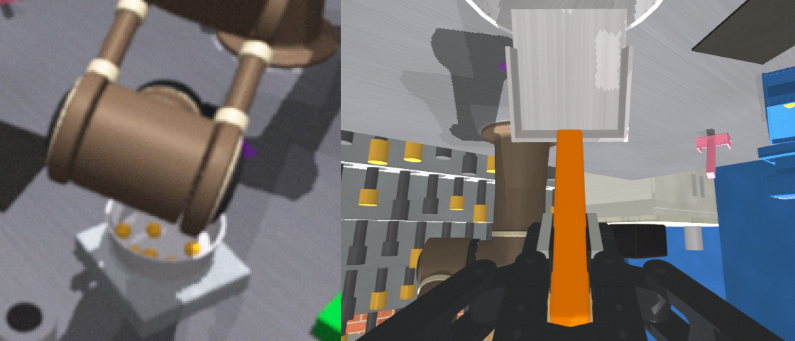

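Left crop: several slugs in the bowl and none visible outside it. Right crop: the pan is empty, still square in the grip. I'll go back to the mat now.

```bash
python3 - <<'E'
from st import *
B=np.array([511.5,272.8]); e=np.array([np.cos(np.radians(40)),np.sin(np.radians(40))])
a=np.radians(23.4); M=np.array([557.3,-7.5])+40*np.array([np.cos(a),np.sin(a)])
L1=B-20*e; L2=B-60*e
path(p,R,[([*L1,125],40,40,2),([*L2,150],35,0,4),([*M,120],23.4,0,7),([*M,120],23.4,0,1),([*M,40],23.4,0,3),([*M,6],23.4,0,3)])
E
```

```text
t 16.8 j [ 28.  48.  64. -12. 126.  77.] F [ 0.1 -0.4 -1. ] w 0.0147 s,lat,z 493.2 146.2 104.7 yaw,th 39.9 59.3 lip [504.7 263.4 104.7]
[-32.5, -2.0, 20.0, -0.5, 9.5, -0.0, 0] 
[-31.5, -1.5, 18.5, 0.0, 10.0, -0.0, 0] 
[-34.0, -0.5, 24.0, 1.0, 10.0, 1.0, 0] 
[-33.5, -1.5, 22.0, 0.5, 10.0, 1.0, 0] 
[-34.0, -1.5, 19.5, 0.0, 10.0, 1.5, 0] 
[-33.0, -2.0, 18.0, 0.5, 10.0, 1.0, 0] 
[-3.5, 33.5, 4.5, -0.0, -0.0, 2.0, 0] 
[-2.0, 34.0, 4.0, -0.0, -0.0, 1.5, 0] 
[-1.5, 33.5, 4.5, -0.0, -0.0, 1.5, 0] 
[-0.0, 34.0, 4.0, -0.0, -0.0, 2.0, 0] 
[1.0, 33.5, 4.0, -0.0, -0.0, 1.5, 0] 
[2.0, 33.5, 4.5, -0.0, -0.0, 1.5, 0] 
[3.0, 34.0, 4.0, -0.0, -0.0, 1.5, 0] 
[-0.0, -0.0, 0.0, -0.0, -0.0, 0.0, 0] 
[-0.5, -0.0, 26.5, -0.0, -0.0, 0.0, 0] 
[0.0, 0.0, 27.0, -0.0, -0.0, 0.0, 0] 
[0.0, 0.0, 26.5, -0.0, -0.0, 0.0, 0] 
[0.0, 0.0, 11.5, -0.0, -0.0, 0.0, 0] 
[0.0, 0.0, 11.0, -0.0, -0.0, 0.0, 0] 
[-0.0, 0.0, 11.5, -0.0, -0.0, 0.0, 0]
```

servo_tool([
  [-32.5, -2, 20, -0.5, 9.5, 0, 0],
  [-31.5, -1.5, 18.5, 0, 10, 0, 0],
  [-34, -0.5, 24, 1, 10, 1, 0],
  [-33.5, -1.5, 22, 0.5, 10, 1, 0],
  [-34, -1.5, 19.5, 0, 10, 1.5, 0],
  [-33, -2, 18, 0.5, 10, 1, 0],
  [-3.5, 33.5, 4.5, 0, 0, 2, 0],
  [-2, 34, 4, 0, 0, 1.5, 0],
  [-1.5, 33.5, 4.5, 0, 0, 1.5, 0],
  [0, 34, 4, 0, 0, 2, 0],
])

```text
t: 18.05
position: [0.4353, 0.0486, 0.2705]
tool_rot: [0.97, 0.243, 0.0, -0.001]
wrist_force: [-0.1, 0.6, -2.7]
width: 0.014
```

servo_tool([
  [1, 33.5, 4, 0, 0, 1.5, 0],
  [2, 33.5, 4.5, 0, 0, 1.5, 0],
  [3, 34, 4, 0, 0, 1.5, 0],
  [0, 0, 0, 0, 0, 0, 0],
  [0, 0, 0, 0, 0, 0, 0],
  [0, 0, 0, 0, 0, 0, 0],
  [0, 0, 0, 0, 0, 0, 0],
  [0, 0, 0, 0, 0, 0, 0],
  [0, 0, 0, 0, 0, 0, 0],
  [0, 0, 0, 0, 0, 0, 0],
])

```text
t: 19.3
position: [0.4868, -0.0377, 0.2566]
tool_rot: [0.979, 0.205, -0.0, -0.001]
wrist_force: [-0.5, 0.1, -3.0]
width: 0.0145
```

```bash
python3 - <<'E'
from st import *
a=np.radians(23.4); M=np.array([557.3,-7.5])+40*np.array([np.cos(a),np.sin(a)])
path(p,R,[([*M,60],23.4,0,3),([*M,15],23.4,0,3),([*M,5],23.4,0,2)])
E
```

```text
t 19.3 j [-10.   6. 114.   0.  60.  57.] F [-0.5  0.1 -3. ] w 0.0145 s,lat,z 273.4 -8.8 119.6 yaw,th 23.7 0.0 lip [593.9   9.6 119.6]
[-0.0, -0.0, 20.0, -0.0, 0.0, 0.0, 0] 
[-0.5, 0.0, 20.0, -0.0, 0.0, 0.0, 0] 
[0.0, 0.5, 19.5, -0.0, 0.0, 0.5, 0] 
[0.0, -0.0, 15.0, -0.0, 0.0, -0.0, 0] 
[0.0, -0.0, 15.0, -0.0, 0.0, -0.0, 0] 
[0.0, -0.0, 15.0, -0.0, 0.0, -0.0, 0] 
[0.0, -0.0, 5.0, -0.0, 0.0, -0.0, 0] 
[0.0, 0.0, 5.0, -0.0, 0.0, -0.0, 0]
```

servo_tool([
  [0, 1, 20, 0, 0, 0, 0],
  [0, 0, 20, 0, 0, 0, 0],
  [0, 0, 20, 0, 0, 0, 0],
  [0, 0, 20, 0, 0, 0, 0],
  [0, 0, 15, 0, 0, 0, 0],
  [0, 0, 12, 0, 0, 0, 0],
  [0, 0, 5, 0, 0, 0, 0],
  [0, 0, 3, 0, 0, 0, 0],
  [0, 0, 1, 0, 0, 0, 0],
  [0, 0, 0, 0, 0, 0, 0],
])

```text
t: 20.55
position: [0.4875, -0.0385, 0.141]
tool_rot: [0.979, 0.205, 0.0, -0.001]
wrist_force: [0.7, 0.1, -2.9]
width: 0.0149
```

servo_tool([
  [0, 0, 0, 0, 0, 0, 10],
  [0, 0, 0, 0, 0, 0, 25],
  [0, 0, 0, 0, 0, 0, 50],
  [0, 0, 0, 0, 0, 0, 80],
  [0, 0, 0, 0, 0, 0, 100],
  [0, 0, 0, 0, 0, 0, 100],
  [0, 0, -10, 0, 0, 0, 100],
  [0, 0, -30, 0, 0, 0, 100],
  [0, 0, -40, 0, 0, 0, 100],
  [0, 0, -40, 0, 0, 0, 100],
])

```text
t: 21.8
position: [0.4872, -0.0387, 0.2623]
tool_rot: [0.979, 0.205, -0.0, -0.001]
wrist_force: [0.7, -0.6, 0.6]
width: 0.0855
```

servo_tool([
  [-30, 20, -10, 0, 0, 0, 100],
  [-40, 30, 0, 0, 0, 0, 100],
  [-40, 30, 0, 0, 0, 0, 100],
  [-40, 30, 0, 0, 0, 0, 100],
  [0, 40, 0, 0, 0, 0, 100],
  [0, 40, 0, 0, 0, 0, 100],
  [0, 40, 0, 0, 0, 0, 100],
  [0, 40, 0, 0, 0, 0, 100],
  [0, 0, 0, 0, 0, 0, 100],
  [0, 0, 0, 0, 0, 0, 100],
])

```text
t: 23.05
position: [0.458, -0.3457, 0.27]
tool_rot: [0.979, 0.205, -0.0, -0.002]
wrist_force: [-0.1, 0.2, -0.0]
width: 0.0854
```

```bash
python3 - <<'E'
from st import *
look("f",["scene","top"])
c=load("f_top.npz"); X=pts(c)
b=c["color"][170:310,160:510,::-1]; b=cv2.resize(b,(796,318),interpolation=3)
a=c=cv2.imread("pics/f_scene.png")[150:360,220:480]; a=cv2.resize(a,(347,280),interpolation=3); a=np.hstack([a,np.zeros((280,796-347,3),np.uint8)])
cv2.imwrite("pics/f.png",np.vstack([b,a]))
E
```

```text
t 23.05 j [-41.  14. 102.   0.  64.  25.] F [-0.1  0.2 -0. ] w 0.0854 s,lat,z -30.7 -64.8 133.1 yaw,th 23.7 0.0 lip [ 565.  -298.2  133.1]
```

View pics/f.png

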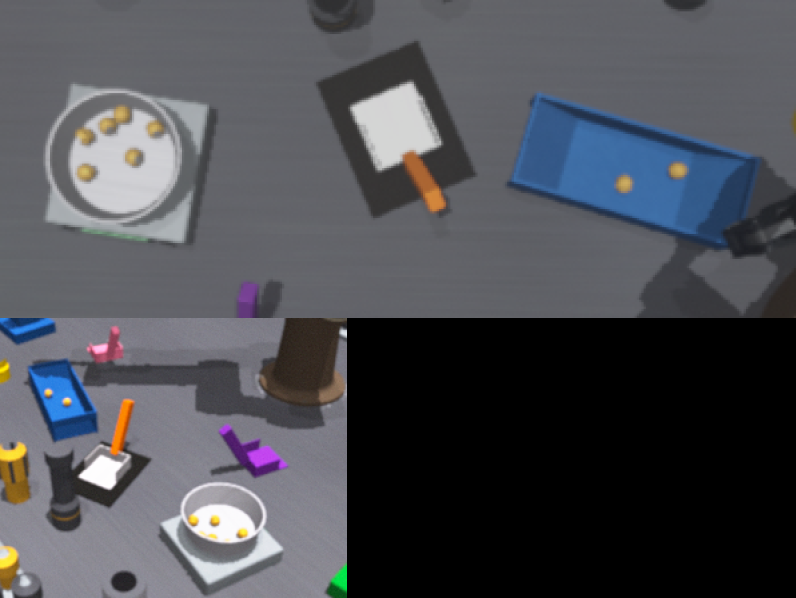

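The final view shows six slugs in the bowl, around (115,140), and two in the trough at (624,184) and (678,171). The scoop is empty and upright, with its pan at (397,127), and the mat's centre is also about (397,128). The bystanders in the crop have not moved. I'll hand in.

```bash
python3 -c "
from plant import *
print(close_job())"
```

```text
the job is handed in; nothing more can be done
None
```

I scooped six brass slugs out of the blue trough with the orange-handled scoop and tipped all six into the grey scale's bowl. I then set the scoop back, empty and upright, with its pan centred on the black mat. I handed in after 23 s of the 72 s allowed.

- **Slugs:** the last pictures show six in the bowl and the other two in the trough, with none outside. The gripper never handled a slug.
- **Scoop:** I judged the centring by eye in the top view (pan and mat centres agree within a pixel or two) and from the tool pose at release. I did not re-measure it by rays afterwards.
- **Forces:** the readings at the ends of the moves stayed below about 8 N at the wrist, and the gripper was empty and clear of everything at the end.
- **Bystanders:** those visible in the final crops had not moved. I did not check every bystander separately, because the crops cover only part of the bench.

No check failed or disagreed.

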